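# Screw the green lid on the eyelet jar

### The job

Close the jar of eyelets in the bench holder with the green lid: set the lid level on the neck with its grip bar along the red marks, turn it back (anticlockwise from above) to the white marks and let it down into the thread start, then turn it clockwise until the bar lies along the red marks again, and let go. Leave the orange and the blue lid where they are.

Things in the scene. Friction and masses are not known exactly. Their poses are not given: they have to be found in the camera images.
- lid_green: Green plastic screw lid, 80 mm across, lying rim down, 80 g: the one to use. Origin: centre of its lower rim, z up. Skirt 13 mm deep, flat top from z 13 to 17 mm; on it a grip bar 64 mm long (along x), 16 mm wide (y), from z 17 to 45 mm, a white line along its top. In the rim two 18 mm wide lugs point inwards, under the bar's ends (+x, -x), so half a turn makes no difference.
- lid_orange: Orange lid, same shape and frame as the green one, lying rim down on the bench. Leave it where it is.
- lid_blue: Blue lid, same shape and frame as the green one, lying rim down on the bench. Leave it where it is.
- jar: Clear jar of brass eyelets, 92 mm across, fixed upright in a round black holder 170 mm across, 25 mm high. Origin: centre of the holder's underside, z up. White neck, flat top at z = 125 mm. Red stripes on the holder along its x axis (+x and -x): lid closed. White stripes 75 degrees anticlockwise from above of the red ones, on both sides: thread start.
- thread_start (a point): Centre of the flat top of the jar's neck; x axis along the white stripes, z up. Collar round it 62 mm across, 5 mm thick. Bar near red: lugs rest on the collar, lid origin at this height. Bar within 15 degrees of white: lugs fit two gaps; the lid, lowered, comes down 13 mm until its top rests on the neck. It then turns freely clockwise to a rigid stop 2 degrees past red. Sideways play 6 mm.
There are look-alikes about, which are no part of the job. What is meant by the lid_green is not purple, and is the larger of those in its own colour.

How it is judged:
On the way, in this order (a step that is already met when the one before it is completed fails the run):
1. the green lid sits level on top of the neck, lugs on the collar, its bar within 45 degrees of the red marks (horizontal distance between lid_green and jar below 0.012 m and z of lid_green in the frame of jar between 0.12 and 0.13 m and angle between lid_green's own z axis and vertical below 0.2 rad and angle between the x axis of lid_green and the x axis of jar, either way round below 0.785 rad), for 0.1 s.
2. turned back to the white marks, the lid has come down into the thread start (horizontal distance between lid_green and jar below 0.012 m and z of lid_green in the frame of jar below 0.118 m and angle between lid_green's own z axis and vertical below 0.2 rad and angle between the x axis of lid_green and the x axis of thread_start, either way round below 0.4 rad), for 0.1 s.
At the end, for the whole second after the job is handed in: The green lid is down on the jar's neck (within 4 mm of its full depth and 12 mm of the axis), level within 7 degrees, its bar within 15 degrees of the red marks, released and at rest (horizontal distance between lid_green and jar below 0.012 m and z of lid_green in the frame of jar between 0.108 and 0.116 m and angle between lid_green's own z axis and vertical below 0.12 rad and angle between the x axis of lid_green and the x axis of jar, either way round below 0.26 rad and linear speed of lid_green below 0.02 m/s and angular speed of lid_green below 0.2 rad/s); the robot touches nothing.
It fails at once if the orange lid is moved by more than 30 mm (distance of lid_orange from where it was at the start of the episode above 0.03 m).
It fails at once if the blue lid is moved by more than 30 mm (distance of lid_blue from where it was at the start of the episode above 0.03 m).
It fails at once if the lid, resting on the neck, is turned the wrong way round (clockwise) towards the white marks (horizontal distance between lid_green and jar below 0.012 m and z of lid_green in the frame of jar between 0.12 and 0.127 m and angle between the x axis of lid_green and the x axis of jar, either way round above 0.96 rad and angle between the x axis of lid_green and the x axis of thread_start, either way round above 0.5 rad).
It also fails if it takes over 45 s, if anything falls off the work surface, if the arm or the gripper's body presses on something with over 40 N, if the wrist force passes 120 N, or if a joint passes its speed limit or range.

### The arm

A 6-joint arm with a two-finger parallel gripper is mounted at the origin on the work surface. World frame = base frame: x ahead of the robot, y to its left, z up, the work surface at z = 0. Lengths are in m, angles in rad, forces in N, time in s.
With the tool pointing down it reaches from about 0.3 to 0.75 m from the base axis. Payload 8.5 kg.
Tool frame: the origin (TCP) lies midway between the tips of the shut fingers; the grasp point (between the pads) lies 19 mm behind it (arm.pinch_z is the x of the grasp point in the tool frame, in m); x points along the fingers, z is the direction in which the jaws open and shut, and the axes are right-handed (so a half turn about x gives the same grasp; the last joint's range is limited). The gripper opens to 88 mm and grips with 3 to 60 N. Pads are 18 mm wide; open, the fingers measure 123 mm over their backs; the gripper's body (75 mm by 187 mm) begins 45 mm behind the grasp point.
Start: joints at [-1.539, 0.381, 1.297, -0, 1.464, -0.215], TCP at [0.134, -0.533, 0.239] pointing down, gripper open.
Joint ranges: [-3.11, 3.11], [-0.89, 2.33], [0.22, 2.48], [-1.42, 4.56], [0.17, 2.85], [-2.88, 2.88]. Speed limits (rad/s): [2.39, 2.39, 3.14, 3.14, 3.14, 3.14].

### API

Orientations are given as [roll, pitch, yaw] about the fixed x, y, z axes, in that order (R = Rz(yaw) Ry(pitch) Rx(roll)).
In Python, from bench import sensors, imaging, arm gives the robot as it stands.
- The arm moves only by the tool send_rows, never from a script. Its argument "series" is a list of rows, each a list of 7 numbers: the turn, a rotation vector about the tool's x, y, z in rad, then the shift along the tool's x, y, z in m, then the finger opening in m, from 0 to 0.0881. In form: [[wx, wy, wz, x, y, z, hand], ...]. A call has 1 to 12 rows; each row is the pose to reach, as a shift and turn from the pose measured when the call began, along the tool's axes at that moment; what a row does not reach only later rows make up. A row lasts 1/12 s, in which the tool goes at most 41.7 mm and 7.16 degrees, less where a joint would pass 70% of its speed; a pose out of reach is approached as far as the arm can. A call with a gripper value outside its range is refused whole. The fingers move at their own pace and stop on an object; "grip_force" is the grip in N (left out, the last holds). Time passes only in rows, so rows that repeat a pose let the fingers close. It gives the time, the measured TCP pose, the force and the opening at its end, in the units of the state.
- sensors.read_state(): the state, without advancing time (a new reading comes with each control period).
- imaging.camera(name): name is "scene" or "side" or "wrist"; returns (picture, depth): 420x560x3 uint8, blue, green, red; 420x560 float32, m along the optical axis (not along the pixel's ray), 0 where there is no reading.
- imaging.camera_params(name): a dict with "mtx" (3x3 intrinsics, pixels), "view" (4x4, takes a point from world to camera coordinates). Camera axes: x right, y up, looking along -z (the intrinsics and any distortion apply to the point x, -y, -z); pixel columns grow to the right and rows downward; lengths in m; the calibration is good to about 2 mm. A picture is of the moment at which its call begins: read the wrist's pose just before it. camera_params takes no time and is no camera call; for the wrist camera it gives the pose at the moment of the call.
- arm.finish_job(): hands the job in, once; it reports no verdict.
The state is a dict: "time_s": time; "joints": joint angles; "dq": joint speeds; "joint_torque": joint torques, N m; "tcp_pos": TCP position; "ee_rot": TCP orientation; "wrist_force": force on the tool from outside, world axes, zero at the start; "ft_torque": the same for the moment, N m; "width": opening from 0.0 (shut) to 1.0 (fully open).
Only numpy, scipy, OpenCV 4.12 (cv2) and the standard library are available. Lean on these libraries where they do the work, as an engineer would, in place of code of your own. Each camera call takes 0.05 s, during which the arm holds its last target. There are 200 camera calls.

## Working session

There is one attempt and no reset: what is moved stays moved. The work goes in short steps, Python scripts to look and compute and a tool call to move; the robot and the scene stay as the last step left them, time stands still between calls to the robot, and variables do not carry over. Pictures are saved under pics/ and viewed, about 8 in all and at most 12, crops included, and the job is handed in when it is done.

Besides the shell and the picture viewer there is one more tool, called after "Call:" as name(argument=value, ...) on one line, values as JSON. send_rows: Moves the arm, as the interface text tells. Its arguments: {"type":"object","properties":{"series":{"type":"array","items":{"type":"array","items":{"type":"number"}}},"grip_force":{"type":"number"}},"required":["series"]}

```bash
mkdir -p pics; ls
python3 - <<'E'
from bench import sensors, imaging, arm
import cv2,numpy as np
print(sensors.read_state(), arm.pinch_z)
for n in ["scene","side"]:
    p,d=imaging.camera(n); cv2.imwrite(f"pics/{n}0.png",p); np.savez(f"{n}0.npz",p=p,d=d)
    c=imaging.camera_params(n); print(n,c)
E
```

```text
pics
{'time_s': 0.0, 'joints': array([-1.53930494e+00,  3.81196924e-01,  1.29823151e+00,  1.15748637e-05,
        1.46358387e+00, -2.15276643e-01]), 'dq': array([-7.77545320e-04,  1.08617835e-03, -8.64962762e-05, -5.62360503e-04,
       -1.44008321e-03,  2.08749145e-04]), 'joint_torque': array([-2.89917289e-04, -4.37935424e+01, -2.24562067e+01,  7.12615368e-02,
        3.52351496e-02, -1.15492517e-04]), 'tcp_pos': array([ 0.13435359, -0.53306229,  0.23814713]), 'ee_rot': array([2.91821094, 1.56937663, 1.5941814 ]), 'wrist_force': array([ 0.0598843 , -0.54618826, -1.1123959 ]), 'ft_torque': array([-4.44506263e-02, -1.39424163e-02,  8.75598262e-07]), 'width': 1.0012557211859454} -0.0187
scene {'mtx': array([[450.04587013,   0.        , 284.59535466],
       [  0.        , 450.04587013, 199.74527629],
       [  0.        ,   0.        ,   1.        ]]), 'view': array([[-0.42098992,  0.90694079, -0.01502973,  0.24841241],
       [-0.72987113, -0.32886533,  0.59927934,  0.33296197],
       [ 0.53856812,  0.26326033,  0.80039889, -1.13074621],
       [ 0.        ,  0.        ,  0.        ,  1.        ]])}
side {'mtx': array([[458.86552948,   0.        , 286.54698867],
       [  0.        , 458.86552948, 198.73699477],
       [  0.        ,   0.        ,   1.        ]]), 'view': array([[-0.81175078, -0.5837251 ,  0.01804645,  0.45409468],
       [ 0.44484978, -0.59801368,  0.66669956, -0.33514317],
       [-0.37837725,  0.54922185,  0.74510806, -0.8170699 ],
       [ 0.        ,  0.        ,  0.        ,  1.        ]])}
```

View pics/scene0.png

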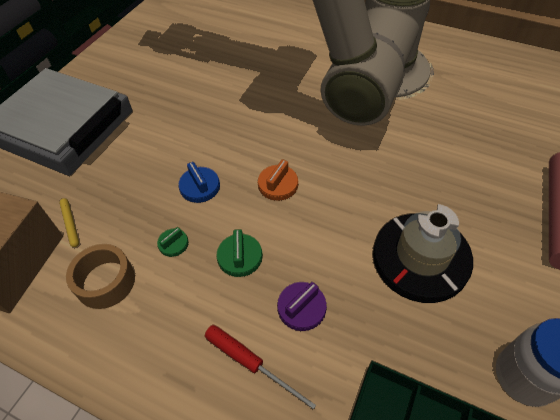

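View pics/side0.png

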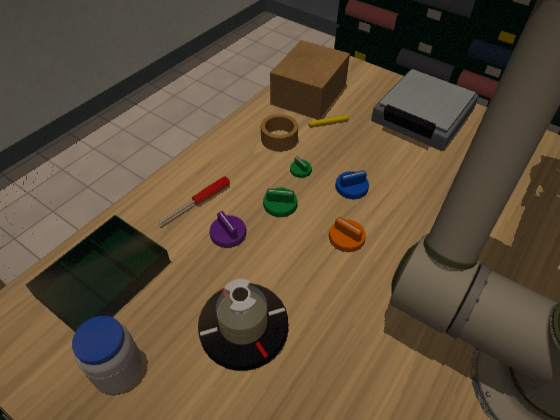

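Scene view: large green lid at (239,255), small green at (173,241), purple at (302,306), blue at (199,183), orange at (278,181), jar at (428,250). The large green one fits (green, not purple, larger of the two greens). I'll measure with depth and colour masks, and confirm it in a crop.

```bash
cat > h.py <<'E'
from bench import sensors, imaging, arm
import cv2,numpy as np
from scipy.spatial.transform import Rotation as R
def cloud(d,c):
    K=c["mtx"];v,u=np.indices(d.shape)
    P=np.stack([(u-K[0,2])/K[0,0]*d,-(v-K[1,2])/K[1,1]*d,-d],-1)
    T=np.linalg.inv(c["view"]);return P@T[:3,:3].T+T[:3,3]
def ray(uv,c,z):
    K=c["mtx"];uv=np.atleast_2d(uv).astype(float)
    D=np.c_[(uv[:,0]-K[0,2])/K[0,0],-(uv[:,1]-K[1,2])/K[1,1],-np.ones(len(uv))]
    T=np.linalg.inv(c["view"]);D=D@T[:3,:3].T;o=T[:3,3]
    return o+D*((z-o[2])/D[:,2])[:,None]
def hsv(p,lo,hi): return cv2.inRange(cv2.cvtColor(p,cv2.COLOR_BGR2HSV),lo,hi)>0
def axis(P):
    (c,s,a)=cv2.minAreaRect(P[:,:2].astype(np.float32)*1000)
    a=np.radians(a if s[0]>s[1] else a+90);return np.round(c,1),np.round(s,1),round(np.degrees(a)%180,1)
def tcp():
    s=sensors.read_state();return s["tcp_pos"],R.from_euler("xyz",s["ee_rot"]).as_matrix(),s
E
python3 - <<'E'
from h import *
for n in ["scene","side"]:
    z=np.load(n+"0.npz");p,d=z["p"],z["d"];c=imaging.camera_params(n);P=cloud(d,c);Z=P[...,2]
    g=hsv(p,(45,80,30),(85,255,255)).astype(np.uint8)
    k,L,st,ce=cv2.connectedComponentsWithStats(g)
    for i in range(1,k):
        if st[i,4]>150:
            m=L==i; print(n,"green",ce[i].round(),st[i,4],"z",np.percentile(Z[m],[2,50,98]).round(3))
            cnt=cv2.findContours(m.astype(np.uint8),0,2)[0][0]
            for lo,hi in((.012,.025),(.041,.05)):
                q=P[cv2.dilate(m.astype(np.uint8),np.ones((5,5)))>0];q=q[(q[:,2]>lo)&(q[:,2]<hi)]
                if len(q)>10: print("  ",lo,len(q),axis(q))
    # jar
    roi=np.hypot(P[...,0]-0,P[...,1]-0)>0
    w=(hsv(p,(0,0,130),(180,60,255)));
    cx=(430,250) if n=="scene" else (243,320)
    v,u=np.indices(d.shape);near=np.hypot(u-cx[0],v-cx[1])<62
    m=w&near&(Z>.11)&(Z<.14); q=P[m]; print(n,"neck",m.sum(),np.median(q[:,2]),cv2.minEnclosingCircle(q[:,:2].astype(np.float32)))
    for nm,mm in(("red",hsv(p,(0,150,90),(8,255,255))|hsv(p,(172,150,90),(180,255,255))),("white",w)):
        k,L,st,ce=cv2.connectedComponentsWithStats((mm&near&(Z<.04)).astype(np.uint8))
        for i in range(1,k):
            if st[i,4]>20:
                uv=np.argwhere(L==i)[:,::-1];q=ray(uv,c,.025);print("  ",nm,ce[i].round(),st[i,4],Z[L==i].mean().round(3),axis(q))
    b=hsv(p,(0,0,0),(180,255,60))&near&(Z>.018)&(Z<.032); q=P[b]
    print("  disc",b.sum(),cv2.minEnclosingCircle(q[:,:2].astype(np.float32)))
z=np.load("scene0.npz")["p"];y=np.load("side0.npz")["p"]
f=lambda a:cv2.resize(a,(400,400),interpolation=2)
cv2.imwrite("pics/crop1.png",np.vstack([np.hstack([f(z[190:340,150:300]),f(z[180:320,355:495])])]))
E
```

```text
scene green [173. 242.] 635 z [0.003 0.012 0.032]
   0.012 236 (array([ 657. , -195.8]), array([51.9, 50.4]), np.float64(89.4))
scene green [239. 255.] 1507 z [0.005 0.017 0.046]
   0.012 1108 (array([631. , -70.8]), array([78.1, 80.3]), np.float64(118.1))
   0.041 301 (array([628.8, -71. ]), array([65.3, 15.6]), np.float64(28.7))
scene green [382. 400.] 1776 z [0.001 0.004 0.006]
   0.012 18 (array([753.2, 235.8]), array([58.1, 72.3]), np.float64(90.0))
   0.041 120 (array([771.9, 201.8]), array([ 3.9, 69. ]), np.float64(179.7))
scene green [430. 410.] 609 z [0.001 0.004 0.04 ]
   0.012 21 (array([731.9, 288.7]), array([32.6, 67.4]), np.float64(126.8))
scene neck 509 0.12460126048879905 ((0.4986462891101837, 0.2232438176870346), 0.03188018873333931)
   red [400. 276.] 73 0.026 (array([560.8, 201.1]), array([ 6.9, 31.4]), np.float64(158.3))
   white [398. 223.] 36 0.026 (array([458.3, 168. ]), array([24.7,  5.6]), np.float64(53.0))
   white [449. 282.] 61 0.026 (array([537.4, 277.6]), array([30.8,  5.8]), np.float64(54.0))
  disc 3409 ((0.5005141496658325, 0.22408773005008698), 0.085
[... 497 characters left out ...]
]), array([86.9, 43.1]), np.float64(51.0))
side green [102. 275.] 976 z [0.001 0.004 0.041]
   0.012 78 (array([812.5, 312.4]), array([132.3,  73.3]), np.float64(0.5))
   0.041 76 (array([765.9, 344. ]), array([117.9,  46.6]), np.float64(24.3))
side neck 430 0.12493561579792312 ((0.5004265308380127, 0.22435620427131653), 0.031034788116812706)
   red [261. 349.] 64 0.026 (array([438.6, 247.9]), array([ 6.5, 31.3]), np.float64(159.9))
   white [276. 311.] 43 0.027 (array([462.1, 170. ]), array([30.5,  5.6]), np.float64(54.6))
   white [208. 331.] 49 0.026 (array([539.4, 277.3]), array([30.6,  5.8]), np.float64(54.6))
  disc 3110 ((0.49921879172325134, 0.22559890151023865), 0.08479567617177963)
```

View pics/crop1.png

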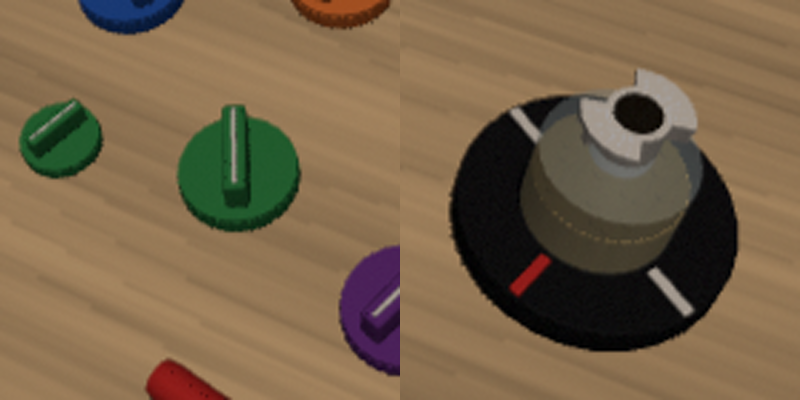

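```bash
cat >> h.py <<'E'
def goto(xyz,th):
    p,r,s=tcp();z=np.array([np.cos(th),np.sin(th),0]);x=np.array([0,0,-1.]);T=np.c_[x,np.cross(z,x),z]
    print("t",round(s["time_s"],2),"p",p.round(4),"zyaw",np.degrees(np.arctan2(r[1,2],r[0,2])).round(1),"x",r[:,0].round(3),"F",s["wrist_force"].round(1),"w",round(s["width"],3),"q",s["joints"].round(2))
    print("rot",R.from_matrix(r.T@T).as_rotvec().round(4),"shift",(r.T@(np.array(xyz)-p)).round(4))
E
python3 - <<'E'
from h import *
for a in(120,-60): goto([.6295,-.0705,.20],np.radians(a))
E
```

```text
t 0.1 p [ 0.1343 -0.5331  0.2382] zyaw -75.9 x [-0.     0.001 -1.   ] F [ 0.4 -0.5 -0.1] w 0.999 q [-1.54  0.38  1.3   0.    1.46 -0.22]
rot [ 2.8647e+00 -6.0000e-04  1.7000e-03] shift [ 0.0388  0.5931 -0.3276]
t 0.1 p [ 0.1343 -0.5331  0.2382] zyaw -75.9 x [-0.     0.001 -1.   ] F [ 0.4 -0.5 -0.1] w 0.999 q [-1.54  0.38  1.3   0.    1.46 -0.22]
rot [-0.2768 -0.0012 -0.0004] shift [ 0.0388  0.5931 -0.3276]
```

Call:
send_rows(series=[[-0.277,0,0,0.039,0.593,-0.328,0.088],[-0.277,0,0,0.039,0.593,-0.328,0.088],[-0.277,0,0,0.039,0.593,-0.328,0.088],[-0.277,0,0,0.039,0.593,-0.328,0.088],[-0.277,0,0,0.039,0.593,-0.328,0.088],[-0.277,0,0,0.039,0.593,-0.328,0.088],[-0.277,0,0,0.039,0.593,-0.328,0.088],[-0.277,0,0,0.039,0.593,-0.328,0.088],[-0.277,0,0,0.039,0.593,-0.328,0.088],[-0.277,0,0,0.039,0.593,-0.328,0.088],[-0.277,0,0,0.039,0.593,-0.328,0.088],[-0.277,0,0,0.039,0.593,-0.328,0.088]], grip_force=30)

```text
time_s: 1.1
tcp_pos: [0.4999, -0.1903, 0.2098]
ee_rot: [2.926, 1.569, 1.879]
wrist_force: [0.4, -0.3, -0.1]
width: 1.002
```

Run:
```python
from h import *
goto([.6295,-.0705,.20],np.radians(-60))
```

```text
t 1.1 p [ 0.4999 -0.1903  0.2098] zyaw -60.0 x [-0.     0.002 -1.   ] F [ 0.4 -0.3 -0.1] w 1.002 q [-0.59  0.38  1.39  0.    1.38  0.46]
rot [ 0.0003 -0.0015 -0.0003] shift [ 0.0099  0.1721 -0.0389]
```

Call:
send_rows(series=[[0,0,0,0.01,0.172,-0.039,0.088],[0,0,0,0.01,0.172,-0.039,0.088],[0,0,0,0.01,0.172,-0.039,0.088],[0,0,0,0.01,0.172,-0.039,0.088],[0,0,0,0.01,0.172,-0.039,0.088],[0,0,0,0.01,0.172,-0.039,0.088],[0,0,0,0.01,0.172,-0.039,0.088]])

```text
time_s: 1.68
tcp_pos: [0.629, -0.0705, 0.1993]
ee_rot: [-2.757, 1.568, 2.48]
wrist_force: [0.2, 1.0, 0.4]
width: 0.999
```

Run:
```python
from h import *
c=imaging.camera_params("wrist");p,d=imaging.camera("wrist");P=cloud(d,c)
g=hsv(p,(45,80,30),(85,255,255));Z=P[...,2]
for lo,hi in((.012,.025),(.041,.05)):
    m=g&(Z>lo)&(Z<hi);k,L,st,ce=cv2.connectedComponentsWithStats(m.astype(np.uint8));i=1+st[1:,4].argmax()
    print(st[i],np.median(Z[L==i]),axis(P[L==i]))
q=P[g&(Z>.041)&(Z<.05)];print(len(q),q[:,2].max())
goto([.6295,-.0705,.021],np.radians(-60))
cv2.imwrite("pics/w1.png",p)
```

```text
[ 238  145   78   75 3473] 0.015445913754734752 (array([630.7, -71. ]), array([77.7, 79.7]), np.float64(119.4))
[269 157  17  65 806] 0.04318101631371549 (array([630.6, -71.7]), array([62.5, 15.2]), np.float64(29.7))
806 0.04558312987865909
t 1.73 p [ 0.6286 -0.0713  0.1997] zyaw -60.0 x [-0.001  0.001 -1.   ] F [ 0.2 -0.4 -0.2] w 0.995 q [-0.3   0.55  1.11  0.    1.47  0.75]
rot [-0.0003 -0.0019  0.0005] shift [1.787e-01 1.300e-03 1.000e-04]
```

View pics/w1.png

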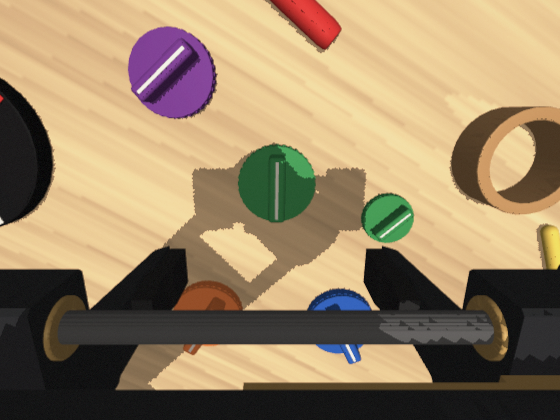

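Wrist view: the large green lid is centred at (277,182), its bar vertical in the picture between the open fingers, and clear of its neighbours. All measurements agree to about 2 mm, so I descend and grip.

Call:
send_rows(series=[[0,-0.002,0,0.04,0.002,0.001,0.088],[0,-0.002,0,0.08,0.002,0.001,0.088],[0,-0.002,0,0.115,0.002,0.001,0.088],[0,-0.002,0,0.145,0.002,0.001,0.088],[0,-0.002,0,0.165,0.002,0.001,0.088],[0,-0.002,0,0.178,0.002,0.001,0.088],[0,-0.002,0,0.178,0.002,0.001,0.088],[0,-0.002,0,0.178,0.002,0.001,0.0]], grip_force=30)

```text
time_s: 2.4
tcp_pos: [0.63, -0.0723, 0.0221]
ee_rot: [-1.633, 1.57, -2.682]
wrist_force: [0.9, 0.7, 1.2]
width: 0.945
```

Call:
send_rows(series=[[0,0,0,0,0,0,0],[0,0,0,0,0,0,0],[0,0,0,0,0,0,0],[0,0,0,0,0,0,0],[0,0,0,0,0,0,0],[0,0,0,0,0,0,0],[0,0,0,0,0,0,0],[0,0,0,0,0,0,0]])

```text
time_s: 3.07
tcp_pos: [0.63, -0.0722, 0.0221]
ee_rot: [-1.669, 1.57, -2.718]
wrist_force: [0.4, -0.0, -0.3]
width: 0.344
```

Run:
```python
from h import *
goto([.6305,-.0713,.20],np.radians(-60))
```

```text
t 3.07 p [ 0.63   -0.0722  0.0221] zyaw -60.1 x [-0.001 -0.    -1.   ] F [ 0.4 -0.  -0.3] w 0.344 q [-0.3   0.74  1.32 -0.    1.08  0.75]
rot [-0.002  -0.0001  0.0009] shift [-0.1779  0.0007 -0.0006]
```

Call:
send_rows(series=[[0,0,0,0,0,0,0],[0,0,0,0,0,0,0],[0,0,0,0,0,0,0],[0,0,0,0,0,0,0],[0,0,0,0,0,0,0],[0,0,0,0,0,0,0]])

```text
time_s: 3.57
tcp_pos: [0.63, -0.0722, 0.0221]
ee_rot: [-1.733, 1.57, -2.783]
wrist_force: [-0.1, 1.7, -0.2]
width: 0.18
```

Call:
send_rows(series=[[0,0,0,-0.02,0,0,0],[0,0,0,-0.05,0,0,0],[0,0,0,-0.09,0,0,0],[0,0,0,-0.13,0,0,0],[0,0,0,-0.17,0,0,0],[0,0,0,-0.2,0,0,0],[0,0,0,-0.2,0,0,0]])

```text
time_s: 4.15
tcp_pos: [0.6319, -0.0726, 0.2292]
ee_rot: [0.69, 1.56, -0.359]
wrist_force: [0.6, 0.1, -0.9]
width: 0.184
```

Run:
```python
from h import *
goto([.5,.224,.22],np.radians(-111))
c=imaging.camera_params("wrist");p,d=imaging.camera("wrist");P=cloud(d,c)
g=hsv(p,(45,80,30),(85,255,255));Z=P[...,2]; T,r,s=tcp()
m=g&(Z>.1)
q=(P[m]-T)@r; print(m.sum(),"tool-x pct",np.percentile(q[:,0],[1,20,50,80,99]).round(4))
for lo,hi in((-.03,-.018),(-.004,.012)):
    t=q[(q[:,0]>lo)&(q[:,0]<hi)];print(len(t),axis(t[:,1:]) if len(t)>9 else "")
cv2.imwrite("pics/w2.png",p)
```

```text
t 4.15 p [ 0.6319 -0.0726  0.2292] zyaw -60.1 x [ 0.01  -0.004 -1.   ] F [ 0.6  0.1 -0.9] w 0.184 q [-0.3   0.54  1.06 -0.    1.53  0.75]
rot [ 0.8883  0.0049 -0.0105] shift [ 0.0067  0.0334 -0.3229]
11298 tool-x pct [-0.0269 -0.0245  0.0023  0.0031  0.0131]
3094 (array([2.4, 4.5]), array([43.2, 62.5]), np.float64(158.0))
7579 (array([8. , 1.2]), array([70.7, 70.8]), np.float64(134.6))
```

View pics/w2.png

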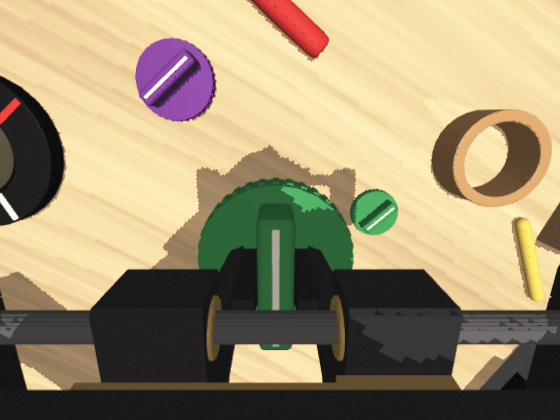

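Lid held by its bar (16.2 mm opening, bar in the middle of the view at (276,280)). Moving over the jar.

Call:
send_rows(series=[[0.2,0.005,-0.01,0.006,0.033,-0.08,0],[0.888,0.005,-0.01,0.006,0.033,-0.323,0],[0.888,0.005,-0.01,0.006,0.033,-0.323,0],[0.888,0.005,-0.01,0.006,0.033,-0.323,0],[0.888,0.005,-0.01,0.006,0.033,-0.323,0],[0.888,0.005,-0.01,0.006,0.033,-0.323,0],[0.888,0.005,-0.01,0.006,0.033,-0.323,0],[0.888,0.005,-0.01,0.006,0.033,-0.323,0],[0.888,0.005,-0.01,0.006,0.033,-0.323,0],[0.888,0.005,-0.01,0.006,0.033,-0.323,0],[0.888,0.005,-0.01,0.006,0.033,-0.323,0],[0.888,0.005,-0.01,0.006,0.033,-0.323,0]])

```text
time_s: 5.2
tcp_pos: [0.4991, 0.223, 0.2171]
ee_rot: [-1.4, 1.565, 2.945]
wrist_force: [0.3, 0.0, -0.7]
width: 0.176
```

Run:
```python
from h import *
goto([.4995,.224,.155],np.radians(-111))
```

```text
t 5.2 p [0.4991 0.223  0.2171] zyaw -111.0 x [-0.006  0.001 -1.   ] F [ 0.3  0.  -0.7] w 0.176 q [0.2  0.39 1.34 0.   1.41 2.14]
rot [-0.0008  0.001   0.0059] shift [ 0.0621  0.0004 -0.0011]
```

Call:
send_rows(series=[[0,0.001,0.006,0.02,0,-0.001,0],[0,0.001,0.006,0.04,0,-0.001,0],[0,0.001,0.006,0.055,0,-0.001,0],[0,0.001,0.006,0.062,0,-0.001,0],[0,0.001,0.006,0.062,0,-0.001,0],[0,0.001,0.006,0.062,0,-0.001,0]])

```text
time_s: 5.7
tcp_pos: [0.4997, 0.2234, 0.1554]
ee_rot: [1.398, 1.571, -0.542]
wrist_force: [0.7, 0.7, -0.8]
width: 0.176
```

Run:
```python
from h import *
goto([.4995,.224,.147],np.radians(-111))
p,d=imaging.camera("side");q,_=imaging.camera("scene")
f=lambda a:cv2.resize(a,(400,400),interpolation=2)
cv2.imwrite("pics/p1.png",np.hstack([f(p[230:380,165:315]),f(q[150:310,350:510])]))
```

```text
t 5.7 p [0.4997 0.2234 0.1554] zyaw -111.1 x [ 0. -0. -1.] F [ 0.7  0.7 -0.8] w 0.176 q [ 0.2   0.45  1.44 -0.    1.25  2.14]
rot [-0.0019  0.     -0.0002] shift [ 0.0084 -0.0004 -0.0005]
```

View pics/p1.png

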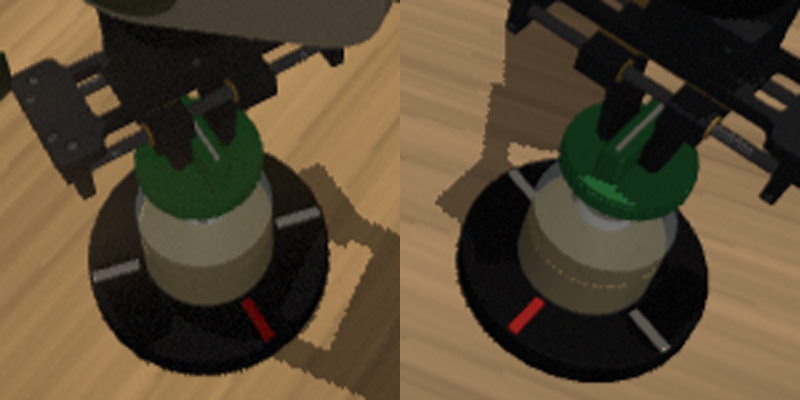

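Both crops show the lid level over the neck, with the bar parallel to the red stripe. I lower it gently until it touches.

Call:
send_rows(series=[[0,0,0,0.004,0,0,0],[0,0,0,0.007,0,0,0],[0,0,0,0.009,0,0,0],[0,0,0,0.009,0,0,0],[0,0,0,0.009,0,0,0],[0,0,0,0.009,0,0,0]])

```text
time_s: 6.3
tcp_pos: [0.4998, 0.2238, 0.1471]
ee_rot: [2.086, 1.569, 0.147]
wrist_force: [0.3, -0.4, -0.1]
width: 0.181
```

Run:
```python
from h import *
goto([.4995,.224,.145],np.radians(-36))
```

```text
t 6.3 p [0.4998 0.2238 0.1471] zyaw -111.1 x [ 0.002  0.    -1.   ] F [ 0.3 -0.4 -0.1] w 0.181 q [ 0.2   0.46  1.45 -0.    1.23  2.14]
rot [-1.3103e+00  3.0000e-04 -2.0000e-03] shift [ 0.0021 -0.0003 -0.    ]
```

Call:
send_rows(series=[[0,0,0,0.001,0,0,0],[0,0,0,0.002,0,0,0],[0,0,0,0.002,0,0,0],[0,0,0,0.002,0,0,0]])

```text
time_s: 6.63
tcp_pos: [0.5, 0.2239, 0.147]
ee_rot: [2.056, 1.567, 0.117]
wrist_force: [-4.9, -1.5, 15.2]
width: 0.179
```

Run:
```python
from h import *
goto([.4995,.224,.145],np.radians(-36))
```

```text
t 6.63 p [0.5    0.2239 0.147 ] zyaw -111.1 x [ 0.004  0.    -1.   ] F [-4.9 -1.5 15.2] w 0.179 q [ 0.2   0.46  1.45 -0.    1.23  2.14]
rot [-1.3101e+00  7.0000e-04 -4.2000e-03] shift [ 0.002  -0.0005  0.    ]
```

Contact at lid height about 0.125, with 15 N. Now I turn it back to white with the load off.

Call:
send_rows(series=[[-0.1,0,-0.004,0,0,0,0],[-0.21,0,-0.004,0,0,0,0],[-0.32,0,-0.004,0,0,0,0],[-0.43,0,-0.004,0,0,0,0],[-0.54,0,-0.004,0,0,0,0],[-0.65,0,-0.004,0,0,0,0],[-0.76,0,-0.004,0,0,0,0],[-0.87,0,-0.004,0,0,0,0],[-0.98,0,-0.004,0,0,0,0],[-1.09,0,-0.004,0,0,0,0],[-1.2,0,-0.004,0,0,0,0],[-1.31,0,-0.004,0,0,0,0]])

```text
time_s: 7.63
tcp_pos: [0.4998, 0.2239, 0.1468]
ee_rot: [-0.961, 1.57, -1.583]
wrist_force: [-0.2, -0.3, -1.0]
width: 0.18
```

Run:
```python
from h import *
goto([.4997,.2236,.134],np.radians(-36))
```

```text
t 7.63 p [0.4998 0.2239 0.1468] zyaw -35.7 x [-0.    -0.001 -1.   ] F [-0.2 -0.3 -1. ] w 0.18 q [ 0.21  0.46  1.45 -0.    1.23  0.83]
rot [0.0055 0.0004 0.0006] shift [ 0.0128 -0.0003  0.    ]
```

Lower 13 mm in small steps.

Call:
send_rows(series=[[0.005,0,0,0.002,0,0,0],[0.005,0,0,0.004,0,0,0],[0.005,0,0,0.006,0,0,0],[0.005,0,0,0.006,0,0,0]])

```text
time_s: 7.97
tcp_pos: [0.4996, 0.2238, 0.1402]
ee_rot: [-1.758, 1.57, -2.388]
wrist_force: [0.0, 0.2, -1.5]
width: 0.181
```

Call:
send_rows(series=[[0,0,0,0.002,0,0,0],[0,0,0,0.004,0,0,0],[0,0,0,0.006,0,0,0],[0,0,0,0.007,0,0,0],[0,0,0,0.007,0,0,0],[0,0,0,0.007,0,0,0]])

```text
time_s: 8.47
tcp_pos: [0.4996, 0.2238, 0.134]
ee_rot: [-1.195, 1.57, -1.825]
wrist_force: [-2.4, -0.6, 7.2]
width: 0.181
```

Run:
```python
from h import *
goto([.4997,.2237,.134],np.radians(-111+2))
```

```text
t 8.47 p [0.4996 0.2238 0.134 ] zyaw -36.1 x [-0.    -0.001 -1.   ] F [-2.4 -0.6  7.2] w 0.181 q [ 0.21  0.47  1.47 -0.    1.2   0.84]
rot [1.272e+00 8.000e-04 5.000e-04] shift [ 0.     -0.      0.0001]
```

It came down the full 13 mm and is seated with 7 N. Turning clockwise to about 1° short of red.

Call:
send_rows(series=[[0.1,0,0,0,0,0,0],[0.21,0,0,0,0,0,0],[0.32,0,0,0,0,0,0],[0.43,0,0,0,0,0,0],[0.54,0,0,0,0,0,0],[0.65,0,0,0,0,0,0],[0.76,0,0,0,0,0,0],[0.87,0,0,0,0,0,0],[0.98,0,0,0,0,0,0],[1.09,0,0,0,0,0,0],[1.19,0,0,0,0,0,0],[1.285,0,0,0,0,0,0]])

```text
time_s: 9.47
tcp_pos: [0.4996, 0.2238, 0.1341]
ee_rot: [0.096, 1.57, -1.825]
wrist_force: [0.2, -0.2, 0.9]
width: 0.178
```

Call:
send_rows(series=[[0,0,0,0,0,0,0],[0,0,0,0,0,0,0]])

```text
time_s: 9.63
tcp_pos: [0.4996, 0.2239, 0.1341]
ee_rot: [0.459, 1.57, -1.459]
wrist_force: [-0.6, -0.0, -0.8]
width: 0.183
```

Run:
```python
from h import *
goto([.4997,.2237,.134],np.radians(-111))
print(sensors.read_state()["ft_torque"].round(2))
```

```text
t 9.63 p [0.4996 0.2239 0.1341] zyaw -109.9 x [ 0.    -0.001 -1.   ] F [-0.6 -0.  -0.8] w 0.183 q [ 0.21  0.47  1.47 -0.    1.2   2.12]
rot [ 0.0188  0.0006 -0.0003] shift [0.0001 0.0001 0.0002]
[ 0.09 -0.01  0.  ]
```

Bar within about 1° of red. Opening, then straight up.

Call:
send_rows(series=[[0,0,0,0,0,0,0.03],[0,0,0,0,0,0,0.05],[0,0,0,0,0,0,0.06],[0,0,0,0,0,0,0.06],[0,0,0,0,0,0,0.06],[0,0,0,0,0,0,0.06],[0,0,0,0,0,0,0.06],[0,0,0,0,0,0,0.06]])

```text
time_s: 10.3
tcp_pos: [0.4996, 0.2239, 0.1341]
ee_rot: [0.438, 1.57, -1.481]
wrist_force: [-0.4, 0.4, -0.6]
width: 0.682
```

Call:
send_rows(series=[[0,0,0,-0.01,0,0,0.06],[0,0,0,-0.03,0,0,0.06],[0,0,0,-0.06,0,0,0.06],[0,0,0,-0.1,0,0,0.06],[0,0,0,-0.13,0,0,0.06],[0,0,0,-0.15,0,0,0.06],[0,0,0,-0.15,0,0,0.06],[0,0,0,-0.15,0,0,0.06]])

```text
time_s: 10.97
tcp_pos: [0.4996, 0.224, 0.285]
ee_rot: [1.825, 1.569, -0.093]
wrist_force: [-0.3, -0.6, -0.7]
width: 0.684
```

Run:
```python
from h import *
goto([.4997,.2237,.134],np.radians(-111))
f=lambda a:cv2.resize(a,(400,400),interpolation=2);im=[]
for n in("side","scene"):
    p,d=imaging.camera(n);c=imaging.camera_params(n);P=cloud(d,c);Z=P[...,2]
    g=hsv(p,(45,80,30),(85,255,255))&(np.hypot(P[...,0]-.5,P[...,1]-.224)<.06)
    for lo,hi in((.12,.133),(.15,.165)):
        m=g&(Z>lo)&(Z<hi);print(n,m.sum(),np.median(Z[m]).round(4),axis(P[m]))
    im.append(f(p[230:380,165:315] if n=="side" else p[150:310,350:510]))
cv2.imwrite("pics/end.png",np.hstack(im))
```

```text
t 10.97 p [0.4996 0.224  0.285 ] zyaw -109.9 x [ 0.002 -0.    -1.   ] F [-0.3 -0.6 -0.7] w 0.684 q [ 0.21  0.35  1.22 -0.    1.58  2.12]
rot [ 0.0189 -0.0006 -0.0021] shift [ 1.51e-01 -1.00e-04  4.00e-04]
side 1151 0.1287 (array([499.3, 226. ]), array([79.3, 78. ]), np.float64(10.0))
side 261 0.1563 (array([499. , 224.9]), array([16.7, 62.6]), np.float64(161.0))
scene 1407 0.1285 (array([502.5, 224.4]), array([78.6, 78. ]), np.float64(74.7))
scene 309 0.1559 (array([501.1, 223.4]), array([16.9, 62.4]), np.float64(160.2))
```

View pics/end.png

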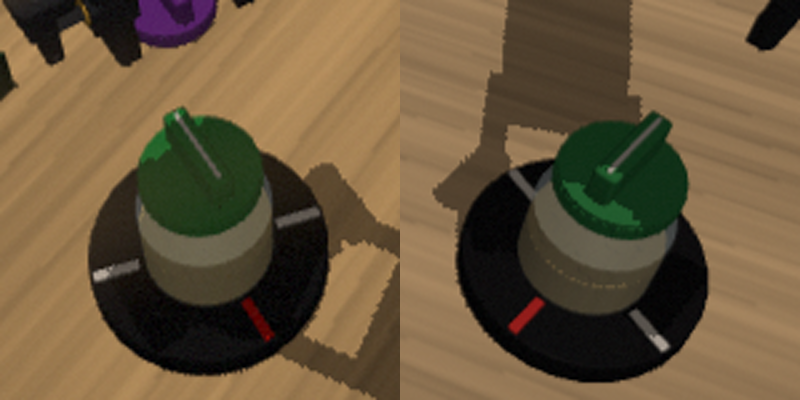

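Both crops show the lid down and level with its bar along red. Its flat top is at z 0.1286, so the rim is at 0.112, and the gripper is clear.

```bash
python3 -c "
from bench import arm
print(arm.finish_job())"
```

```text
the job is handed in; nothing more can be done
None
```

I closed the jar with the large green lid and handed the job in at about 11 s of the 45 s allowed; no verdict is reported.

- **On the way:** I set the lid level on the neck with its bar at red. It touched with the rim at about z = 0.125. I turned it 75° anticlockwise to white and lowered it 13 mm, where it seated with 7 N. I then turned it clockwise to red, released it and moved the gripper up 150 mm.
- **Last checks:** both fixed cameras put the lid's rim at z of about 0.112, within about 3 mm of the jar's axis. The bar is at 160–161° and the red marks at about 159°. No checks failed or disagreed beyond 1–3 mm.
- **Not checked:** I did not measure the orange and blue lids again, but I never moved near them and felt no unexpected contact forces.

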